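# Draw out a negatives tray with the pull hook

### The arm

A 6-joint arm with a two-finger parallel gripper is mounted at the origin on the work surface. World frame = base frame: x ahead of the robot, y to its left, z up, the work surface at z = 0. Lengths are in mm, angles in rad, forces in N, time in s.
With the tool pointing down it reaches from about 325 to 900 mm from the base axis. Payload 6.1 kg.
Tool frame: the origin (TCP) lies on the mounting face of the last link; the fingertips stand 173 mm ahead of it and the grasp point (between the pads) lies 155 mm ahead of it (bot.nose_length is the x of the fingertips in the tool frame, in mm); x points along the fingers, y is the direction in which the jaws open and shut, and the axes are right-handed (so a half turn about x gives the same grasp; the last joint's range is limited). The gripper opens to 85 mm and grips with 20 to 120 N. Pads are 22 mm wide; open, the fingers measure 114 mm over their backs; the gripper's body (76 mm by 85 mm) begins 54 mm behind the grasp point. The pads swing forward as they close: fully open they stand 13 mm farther back than shut.
Start: joints at [-1.373, 0.22, 1.526, -0, 1.395, -0.126], TCP at [198.85, -592.517, 404.7] pointing down, gripper open.
Joint ranges: [-2.98, 2.98], [-0.91, 2.08], [0.09, 2.57], [-1.24, 4.39], [0.2, 2.65], [-2.68, 2.68]. Speed limits (rad/s): [2.57, 2.57, 3.01, 3.14, 3.14, 3.14].

### API

Orientations are given as a unit quaternion [w, x, y, z].
In Python, from rig import sense, viewer, workorder, bot gives the robot as it stands.
- The arm moves only by the tool move_arm, never from a script. Its argument "series" is a list of rows, each a list of 7 numbers: the shift along the tool's x, y, z as a fraction of full scale, then the turn, a rotation vector about the tool's x, y, z as a fraction of full scale, then the closure, from 0 (fully open) to 1 (shut). In form: [[x, y, z, ax, ay, az, gripper], ...]. A call has 1 to 20 rows; each row shifts and turns the commanded pose from where the row before left it, along the tool's axes as they then stand; what a row does not reach is not made up. Full scale, the value 1, is 12 cm for a shift and 45 degrees for a turn. A row lasts 1/10 s, in which the tool goes at most 50 mm and 8.59 degrees, less where a joint would pass 70% of its speed; a pose out of reach is approached as far as the arm can. A call with a number of a shift or a turn outside -1 to 1 is refused whole. A call with a gripper value outside its range is refused whole. The fingers move at their own pace and stop on an object; the grip force is fixed at half the most. Time passes only in rows, so rows that do not move let the fingers close. It gives the time, the measured TCP pose, the force and the opening at its end, in the units of the state.
- sense(): the state, without advancing time (a new reading comes with each control period).
- viewer.read_camera(name): name is "scene" or "top"; returns the picture (384x512x3 uint8, red, green, blue); there is no depth.
- viewer.camera_info(name): a dict with "intrinsics" (3x3 intrinsics, pixels), "R" (3x3) and "t" (3): a world point X has camera coordinates R X + t. Camera axes: x right, y down, z forward; pixel columns grow to the right and rows downward; lengths in mm; the calibration is good to about 2 mm. A picture is of the moment at which its call begins. camera_info takes no time and is no camera call.
- workorder.finish_job(): hands the job in, once; it reports no verdict.
The state is a dict: "time_s": time; "joint_positions": joint angles; "joint_velocities": joint speeds; "joint_efforts": joint torques, N m; "ee_pos": TCP position; "tcp_rot": TCP orientation; "wrist_force": force on the tool from outside, world axes, zero at the start; "torque": the same for the moment, N m; "finger_gap": finger opening in mm.
Only numpy, scipy, OpenCV 4.12 (cv2) and the standard library are available. Lean on these libraries where they do the work, as an engineer would, in place of code of your own. Each camera call takes 0.05 s, during which the arm holds its last target. There are 200 camera calls.

### The job

Take the pull hook from its stand, catch its toe in the finger hole of the tray with the blue tongue, and draw that tray straight out, slowly, past the point where it first resists until its catch gives and it stops dead, keeping the hook's force on the tray under 14 N. Then unhook, leave the tray out, and put the hook back upright in its stand with the collar down on the stand. Move the tray with the hook only, and leave the yellow tray and everything else where it is.

Things in the scene. Friction and masses are not known exactly. Their poses are not given: they have to be found in the camera images.
- hook_grip (a point): Centre of the loose pull hook's light wooden handle: a block 36 (own x) by 16 (own y) by 44 (z) mm, own z up. A flat brass collar, 44 mm across and 5 mm thick, sits right under it; the collar's underside is 27 mm below this point. The steel shaft runs down from the collar and ends 77 mm below this point. About 0.16 kg; starts upright, hung in the stand.
- hook_toe (a point): Middle of the hook's steel toe. The shaft, 8 mm thick, is on the handle's axis; at its foot a toe 8 mm high and 8 mm wide points to the hook's own -x and ends 13 mm from the shaft's axis. This point is 8.5 mm to own -x of that axis and 73 mm below the handle's centre.
- stand_slot (a point): Centre of the slot's mouth in the top of the hook's stand, a fixed brown wooden block 70 (x) by 60 (y) by 64 (z) mm. The slot is 28 (own x) by 16 (own y) mm, 58 mm deep. The hook hangs in it by its collar: handle's centre 27 mm above this point, own x along the slot's x, shaft about 4.5 mm to the slot's +x side.
- tray_hole (a point): Centre of the blue tray's finger hole, on the upper face of its blue tongue, 36 mm above the table. The hole is 26 mm across and goes right through; the tongue is 6 mm thick, 60 mm wide (y), 52 mm long (x), open below (30 mm of air), and stands out before the case's face; its rim in front of the hole is 9 mm wide. Own -x points out of the case: the pulling direction.
- catch (a joint): Catch under the blue tray, slide: 0 not set, 0.006 m set (fully drawn); it moves only once the tray is out against it and is pulled with about 6.5 N, and it stays set. Hardly visible from outside.
- tray: Blue tray: shallow wooden tray with a dark glass negative. Axes as the case; origin 115 mm to own +x of its hole, at table height. It slides along x with about 2.5 N of friction; 45 to 85 mm on it meets its catch, resists up to a pull of about 6.5 N, gives 6 mm and stops dead. Where differs each time and must be felt, while moving: short of the dead stop the pull dies away at rest.
- blue_case: Fixed grey metal case of the blue tray, 160 (x) by 130 (y) by 60 (z) mm, open in front, with a blue strip on top. Origin: centre of its underside; the front face lies 80 mm to own -x.
- yellow_hole (a point): Finger hole of the other tray (yellow tongue, yellow strip on its case), otherwise the same in size: to be left alone. Centre of the hole, upper face of the tongue.
- pot: White ceramic pot, 72 mm across, 85 mm tall, loose, stands on the side opposite to the hook's stand. Origin: centre of its underside.
- brush: Loose dusting brush on the table, to be left alone.
- bottle: Loose small bottle, 52 mm across, 110 mm tall, to be left alone. Origin: centre of its underside.
- loupe: Loose black loupe, 42 mm across and 42 mm tall, on top of the yellow tray's case, to be left alone. Origin: centre of its underside.

How it is judged:
By the outcome, as a careful person would: the job done as asked, in the order asked, and still so for the second after the job is handed in, with the robot touching nothing.
It also fails if it takes over 64 s, if anything falls off the work surface, if the arm or the gripper's body presses on something with over 40 N, if the wrist force passes 120 N, or if a joint passes its speed limit or range.

## Working session

There is one attempt and no reset: what is moved stays moved. The work goes in short steps, Python scripts to look and compute and a tool call to move; the robot and the scene stay as the last step left them, time stands still between calls to the robot, and variables do not carry over. Pictures are saved under pics/ and viewed, about 8 in all and at most 12, crops included, and the job is handed in when it is done.

Besides the shell and the picture viewer there is one more tool, called as name(argument=value, ...), one argument or row to a line, values as JSON. move_arm: Moves the arm, as the interface text tells. Its arguments: {"type":"object","properties":{"series":{"type":"array","items":{"type":"array","items":{"type":"number"}}}},"required":["series"]}

```bash
mkdir -p pics; python3 - <<'E'
from rig import sense, viewer
import cv2,numpy as np
for n in("scene","top"):
    im=viewer.read_camera(n); cv2.imwrite(f"pics/{n}0.png",cv2.resize(im[...,::-1],(800,600),interpolation=cv2.INTER_CUBIC)); np.save(n+".npy",im)
    i=viewer.camera_info(n); print(n,i['intrinsics'],i['R'],i['t'])
print(sense())
E
```

```text
scene [[358.59344297   0.         255.77915529]
 [  0.         358.59344297 188.76946877]
 [  0.           0.           1.        ]] [[ 0.00799238  0.99993737  0.00783409]
 [ 0.76621085 -0.00108983 -0.64258832]
 [-0.64253954  0.01113838 -0.76617157]] [   2.18476468 -391.45655731 1341.55549799]
top [[392.53434632   0.         253.43856146]
 [  0.         392.53434632 191.60735524]
 [  0.           0.           1.        ]] [[ 0.04469385 -0.99899776 -0.00243505]
 [-0.97876214 -0.04330012 -0.20037406]
 [ 0.2000678   0.01133882 -0.97971644]] [ -23.23164619  591.36006871 1015.0503089 ]
{'time_s': 0.1, 'joint_positions': array([-1.37310761e+00,  2.21158211e-01,  1.52749029e+00, -1.52862744e-05,
        1.39472049e+00, -1.26085089e-01]), 'joint_velocities': array([-0.00093719, -0.00045504, -0.00268852, -0.00019912, -0.00105455,
        0.0013367 ]), 'joint_efforts': array([ 8.32573951e-04, -4.98241818e+01, -3.90546620e+01, -1.28852307e-04,
        5.67828320e-03,  9.95272899e-06]), 'ee_pos': array([ 198.79642532, -592.28505135,  403.70498426]), 'tcp_rot': array([-0.11334544, -0.69783307, -0.11460031,  0.69788866]), 'wrist_force': array([0.36353491, 1.01343678, 0.15171983]), 'torque': array([ 0.03089934,  0.00039783, -0.00677258]), 'finger_gap': 85.13334998325553}
```

View pics/scene0.png

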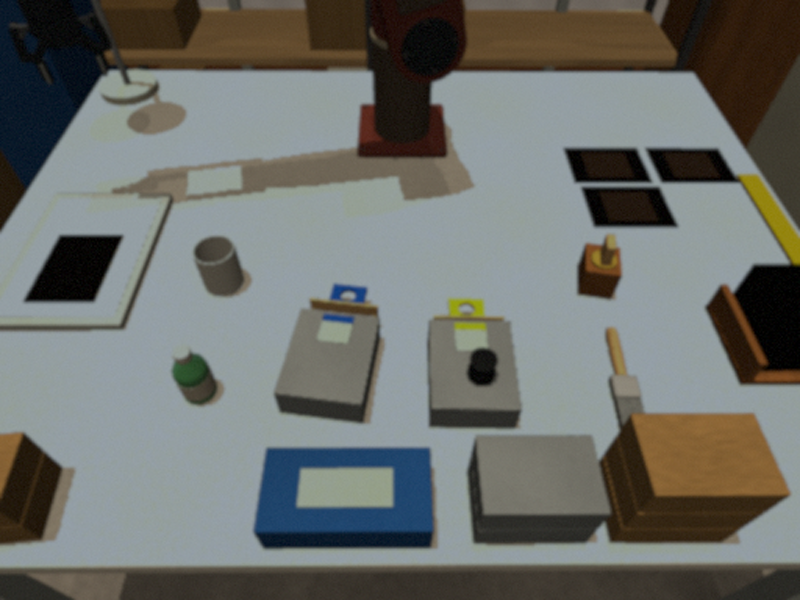

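View pics/top0.png

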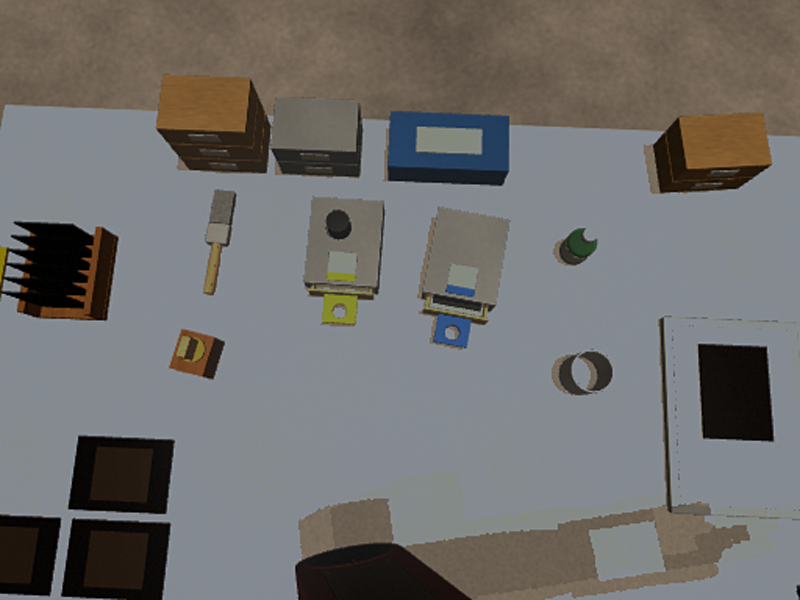

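The scene view shows the stand with the hook at (600,265), the blue tongue at (348,293) and the yellow at (466,308). In the top view the stand is at (197,352), the blue hole at (452,333), the pot at (585,372). Next I'll enlarge the top crops.

```bash
python3 - <<'E'
import cv2,numpy as np
t=np.load("top.npy")[...,::-1]; s=np.load("scene.npy")[...,::-1]
f=lambda im,x,y,w,h,k:cv2.resize(np.clip(im[y:y+h,x:x+w]*1.6,0,255).astype(np.uint8),(w*k,h*k),interpolation=cv2.INTER_CUBIC)
a=f(t,100,195,50,55,8)     # stand
b=f(t,262,125,66,100,6)    # case+tray
c=np.zeros((600,800,3),np.uint8); c[:440,:400]=a; c[:600,404:800]=b
cv2.imwrite("pics/c1.png",c)
a=f(s,360,140,50,55,8); b=f(s,175,175,72,95,5)
c=np.zeros((480,800,3),np.uint8); c[:440,:400]=a; c[:475,404:764]=b
cv2.imwrite("pics/c2.png",c)
E
```

```text
(no output)
```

View pics/c1.png

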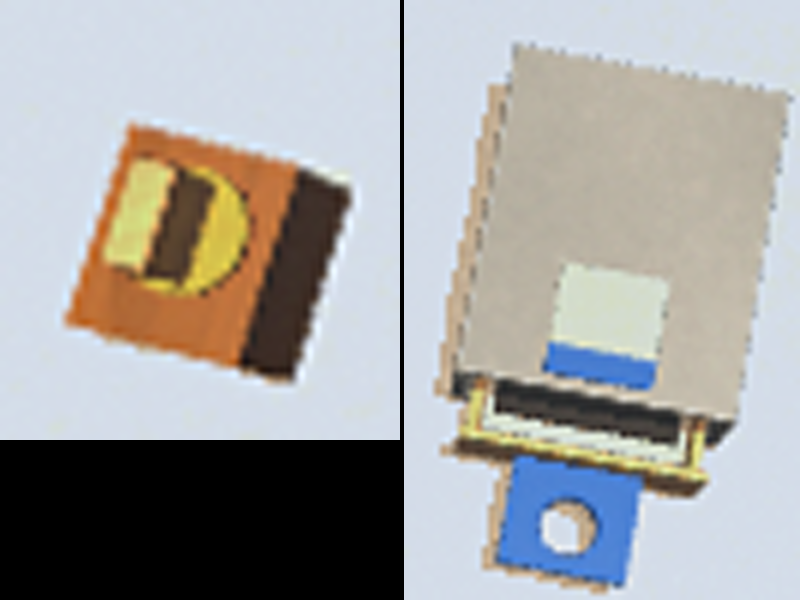

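View pics/c2.png

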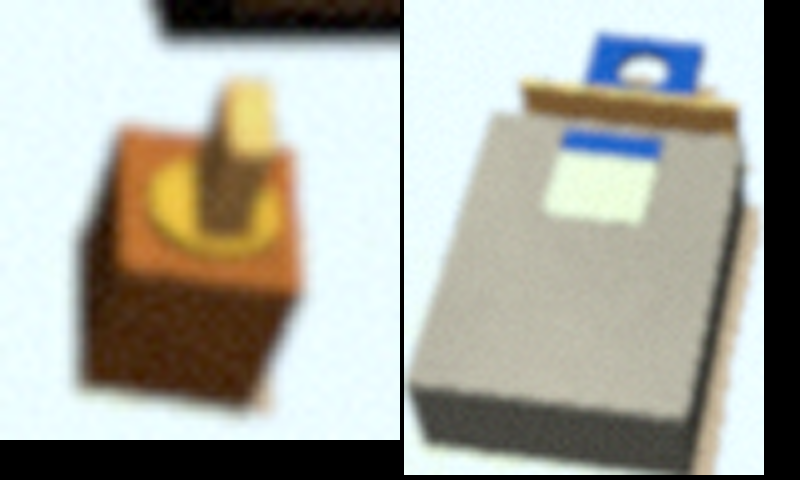

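The crops show the stand top's corners at (130,122),(302,165),(240,365),(68,322), the handle's top face around (141,213), the case top's corners, and the hole at (568,527). The second crop shows the same from the scene side, with the hole at (643,69).

```bash
cat >h.py <<'E'
from rig import viewer
import numpy as np
def w(cam,x,y,z,x0=0,y0=0,k=1):
    i=viewer.camera_info(cam); u=x0+(x+.5)/k-.5; v=y0+(y+.5)/k-.5
    R,t=np.array(i['R']),np.array(i['t']); d=R.T@np.linalg.solve(i['intrinsics'],[u,v,1]); c=-R.T@t
    return (c+d*(z-c[2])/d[2])[:2]
E
python3 - <<'E'
from h import *
np.set_printoptions(precision=1,suppress=True)
def q(name,cam,pts,z,o):
    P=np.array([w(cam,x,y,z,*o) for x,y in pts])
    if len(P)==4:
        e=np.roll(P,-1,0)-P; print(name,'c',P.mean(0),'len',np.linalg.norm(e,axis=1),'ang',np.degrees(np.arctan2(e[:,1],e[:,0])))
    else: print(name,P)
A=(100,195,8);B=(262,125,6)
q('stand','top',[(130,122),(302,165),(240,365),(68,322)],64,A)
q('handle','top',[(133,158),(175,165),(150,268),(105,262)],113,A)
q('case','top',[(109,45),(386,95),(331,425),(56,372)],60,B)
q('tongue','top',[(111,457),(241,475),(218,587),(91,562)],36,B)
q('hole','top',[(164,527)],36,B)
q('hole s','scene',[(643-404,69)],36,(175,175,5))
q('stand s','scene',[(122,127),(295,150),(300,290),(118,270)],64,(360,140,8))
q('handle s','scene',[(238,80),(271,82),(268,157),(228,152)],113,(360,140,8))
E
```

```text
stand c [484.3 349.4] len [60.8 69.1 60.1 69.3] ang [-101.4  168.6   78.8  -10.7]
handle c [488.2 347.9] len [13.9 33.6 14.6 34.1] ang [-96.9 172.7  85.   -8.6]
case c [ 677.7 -118. ] len [131.8 160.5 127.4 159.7] ang [-98.3 171.5  81.4  -6.9]
tongue c [545.5 -97.9] len [60.7 53.5 59.3 50.1] ang [-95.5 169.8  81.3  -8.8]
hole [[542.2 -97.4]]
hole s [[539.7 -96.7]]
stand s c [481.6 350.9] len [59.4 67.8 60.  70.3] ang [ 78.9 -13.3 -98.8 166.4]
handle s c [487.3 349.6] len [10.9 36.4 12.7 35.7] ang [  84.9  -15.8 -100.4  160.9]
```

Estimates: stand centre (483,350) with yaw −11.2°, handle at (487.4,349.1), hole at (541.2,−97.3), tray yaw −8.3°. These match the given sizes and each other. Next I work out the moves.

```bash
cat >>h.py <<'E'
from rig import sense
from scipy.spatial.transform import Rotation as Ro
def go(x,y,gz,yaw):
    "target: grasp point (x,y,gz) tool down, tool y along hook y of this yaw(deg) (or its opposite)"
    s=sense(); q=s['tcp_rot']; R=Ro.from_quat([*q[1:],q[0]]); M=R.as_matrix(); out=[]
    a=np.radians(yaw); hy=np.array([-np.sin(a),np.cos(a),0])
    for sg in(1,-1):
        X=np.array([0,0,-1.]); Y=sg*hy; T=np.c_[X,Y,np.cross(X,Y)]
        rv=(R.inv()*Ro.from_matrix(T)).as_rotvec(); d=np.array([x,y,gz+155.])-s['ee_pos']
        out.append((np.abs(rv).max(),rv,T,d))
    _,rv,T,d=min(out,key=lambda o:o[0])
    np.set_printoptions(precision=4,suppress=True)
    print('t',s['time_s'],'ee',s['ee_pos'],'F',s['wrist_force'],'gap',s['finger_gap'],'\n q6',s['joint_positions'])
    print(' world d mm',d,'rot frac',rv/np.radians(45),'\n shift frac (cur axes)',M.T@d/120,'(after turn)',T.T@d/120); print(' T axes y,z',T[:,1],T[:,2])
E
python3 -c "
from h import *
go(487.4,349.1,230,-11.2); go(480,-200,240,-11.2)"
```

```text
t 0.1 ee [ 198.7964 -592.2851  403.705 ] F [0.3635 1.0134 0.1517] gap 85.13334998325553 
 q6 [-1.3731  0.2212  1.5275 -0.      1.3947 -0.1261]
 world d mm [288.6036 941.3851 -18.705 ] rot frac [0.6611 0.0003 0.0023] 
 shift frac (cur axes) [ 0.1686 -6.6718 -4.7759] (after turn) [ 0.1559 -8.1626 -0.8355]
 T axes y,z [-0.1942 -0.981  -0.    ] [-0.981   0.1942  0.    ]
t 0.1 ee [ 198.7964 -592.2851  403.705 ] F [0.3635 1.0134 0.1517] gap 85.13334998325553 
 q6 [-1.3731  0.2212  1.5275 -0.      1.3947 -0.1261]
 world d mm [281.2036 392.2851  -8.705 ] rot frac [0.6611 0.0003 0.0023] 
 shift frac (cur axes) [ 0.0774 -2.3535 -3.2616] (after turn) [ 0.0725 -3.6619 -1.6638]
 T axes y,z [-0.1942 -0.981  -0.    ] [-0.981   0.1942  0.    ]
```

```bash
cat >>h.py <<'E'
def path(x,y,gz,n,rot,g,pre=0):
    "n rows straight to target while turning rot(deg) about tool x in total"
    s=sense(); q=s['tcp_rot']; M=Ro.from_quat([*q[1:],q[0]]).as_matrix(); d=(np.array([x,y,gz+155.])-s['ee_pos'])/n
    for i in range(n):
        v=M.T@d/120; print([*[float(round(a,3)) for a in v],round(rot/n/45,4),0,0,g]); M=M@Ro.from_euler('x',rot/n,degrees=True).as_matrix()
E
python3 -c "
from h import *
path(480,-200,230,11,-75,0)"
```

```text
[0.015, -0.214, -0.297, -0.1515, 0, 0, 0]
[0.015, -0.177, -0.32, -0.1515, 0, 0, 0]
[0.015, -0.138, -0.339, -0.1515, 0, 0, 0]
[0.015, -0.097, -0.353, -0.1515, 0, 0, 0]
[0.015, -0.054, -0.362, -0.1515, 0, 0, 0]
[0.015, -0.011, -0.365, -0.1515, 0, 0, 0]
[0.015, 0.032, -0.364, -0.1515, 0, 0, 0]
[0.015, 0.075, -0.358, -0.1515, 0, 0, 0]
[0.015, 0.117, -0.346, -0.1515, 0, 0, 0]
[0.015, 0.158, -0.33, -0.1515, 0, 0, 0]
[0.015, 0.196, -0.309, -0.1515, 0, 0, 0]
```

move_arm(
  series=[
    [0.015,-0.214,-0.297,-0.1515,0,0,0],
    [0.015,-0.177,-0.32,-0.1515,0,0,0],
    [0.015,-0.138,-0.339,-0.1515,0,0,0],
    [0.015,-0.097,-0.353,-0.1515,0,0,0],
    [0.015,-0.054,-0.362,-0.1515,0,0,0],
    [0.015,-0.011,-0.365,-0.1515,0,0,0],
    [0.015,0.032,-0.364,-0.1515,0,0,0],
    [0.015,0.075,-0.358,-0.1515,0,0,0],
    [0.015,0.117,-0.346,-0.1515,0,0,0],
    [0.015,0.158,-0.33,-0.1515,0,0,0],
    [0.015,0.196,-0.309,-0.1515,0,0,0],
    [0,0,0,0,0,0,0],
    [0,0,0,0,0,0,0],
  ],
)

```text
time_s: 1.4
ee_pos: [480.4, -199.2, 384.4]
tcp_rot: [0.515, 0.484, 0.516, -0.484]
wrist_force: [0.2, -0.7, -0.1]
finger_gap: 85.6
```

```bash
python3 -c "
from h import *
go(487.4,349.1,170,-11.2)
path(487.4,349.1,170,12,-75,0)"
```

```text
t 1.4 ee [ 480.3952 -199.1985  384.3885] F [ 0.2191 -0.7072 -0.0819] gap 85.58452371726227 
 q6 [-0.5447 -0.0156  1.82   -0.0004  1.3383 -0.6082]
 world d mm [  7.0048 548.2985 -59.3885] rot frac [-1.6701 -0.0012  0.0009] 
 shift frac (cur axes) [ 0.4958  0.3492 -4.5561] (after turn) [ 0.4949  4.4935 -0.8302]
 T axes y,z [0.1942 0.981  0.    ] [ 0.981  -0.1942  0.    ]
[0.041, 0.029, -0.38, -0.1389, 0, 0, 0]
[0.041, 0.07, -0.374, -0.1389, 0, 0, 0]
[0.041, 0.111, -0.364, -0.1389, 0, 0, 0]
[0.041, 0.15, -0.35, -0.1389, 0, 0, 0]
[0.041, 0.187, -0.332, -0.1389, 0, 0, 0]
[0.041, 0.222, -0.309, -0.1389, 0, 0, 0]
[0.041, 0.254, -0.284, -0.1389, 0, 0, 0]
[0.041, 0.284, -0.254, -0.1389, 0, 0, 0]
[0.041, 0.31, -0.222, -0.1389, 0, 0, 0]
[0.041, 0.332, -0.187, -0.1389, 0, 0, 0]
[0.041, 0.35, -0.15, -0.1389, 0, 0, 0]
[0.041, 0.364, -0.11, -0.1389, 0, 0, 0]
```

move_arm(
  series=[
    [0.041,0.029,-0.38,-0.139,0,0,0],
    [0.041,0.07,-0.374,-0.139,0,0,0],
    [0.041,0.111,-0.364,-0.139,0,0,0],
    [0.041,0.15,-0.35,-0.139,0,0,0],
    [0.041,0.187,-0.332,-0.139,0,0,0],
    [0.041,0.222,-0.309,-0.139,0,0,0],
    [0.041,0.254,-0.284,-0.139,0,0,0],
    [0.041,0.284,-0.254,-0.139,0,0,0],
    [0.041,0.31,-0.222,-0.139,0,0,0],
    [0.041,0.332,-0.187,-0.139,0,0,0],
    [0.041,0.35,-0.15,-0.139,0,0,0],
    [0.041,0.364,-0.11,-0.139,0,0,0],
    [0,0,0,0,0,0,0],
    [0,0,0,0,0,0,0],
  ],
)

```text
time_s: 2.8
ee_pos: [488.4, 347.7, 325.1]
tcp_rot: [0.703, 0.07, 0.704, -0.071]
wrist_force: [-0.0, 0.4, -0.3]
finger_gap: 85.5
```

```bash
python3 -c "
from h import *
go(487.4,349.1,93,-11.2)
import cv2
for n in('top','scene'):
    im=viewer.read_camera(n); np.save(n+'1.npy',im)
t=np.load('top1.npy');s=np.load('scene1.npy')
c=np.hstack([t[170:270,70:170],s[110:210,330:430]])
cv2.imwrite('pics/g1.png',cv2.resize(np.clip(c[...,::-1]*1.5,0,255).astype('uint8'),(800,400),interpolation=cv2.INTER_CUBIC))"
```

```text
t 2.8 ee [488.3505 347.6534 325.0763] F [-0.0201  0.4286 -0.3262] gap 85.53696089670535 
 q6 [ 0.4874  0.2282  1.6714 -0.0007  1.2436 -0.8832]
 world d mm [ -0.9505   1.4466 -77.0763] rot frac [-0.0057 -0.001   0.002 ] 
 shift frac (cur axes) [ 0.6423  0.0112 -0.0096] (after turn) [ 0.6423  0.0103 -0.0101]
 T axes y,z [0.1942 0.981  0.    ] [ 0.981  -0.1942  0.    ]
```

View pics/g1.png

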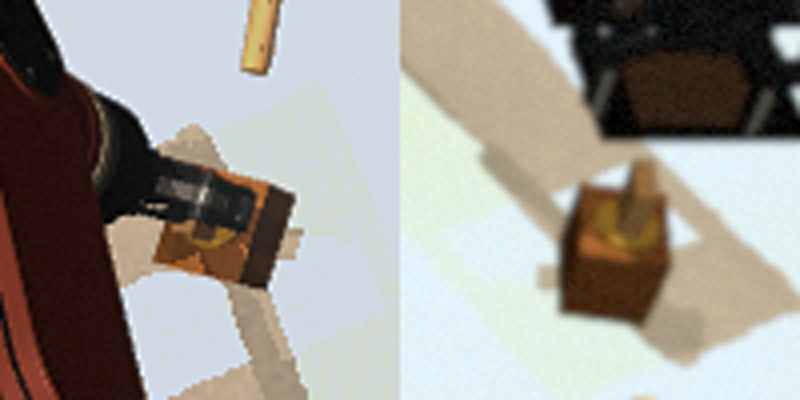

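The pictures show the gripper over the stand with the jaws either side of the handle and nothing in the way. I go down and close.

move_arm(
  series=[
    [0.16,0.011,-0.01,0,0,0,0],
    [0.16,0,0,0,0,0,0],
    [0.16,0,0,0,0,0,0],
    [0.1,0,0,0,0,0,0],
    [0.06,0,0,0,0,0,0],
    [0,0,0,0,0,0,0],
    [0,0,0,0,0,0,1],
    [0,0,0,0,0,0,1],
    [0,0,0,0,0,0,1],
    [0,0,0,0,0,0,1],
    [0,0,0,0,0,0,1],
    [0,0,0,0,0,0,1],
    [0,0,0,0,0,0,1],
    [0,0,0,0,0,0,1],
  ],
)

```text
time_s: 4.3
ee_pos: [487.3, 349.9, 249.6]
tcp_rot: [0.704, 0.07, 0.703, -0.07]
wrist_force: [-0.3, -0.2, 3.2]
finger_gap: 15.4
```

move_arm(
  series=[
    [-0.06,0,0,0,0,0,1],
    [-0.12,0,0,0,0,0,1],
    [-0.16,0,0,0,0,0,1],
    [-0.16,0,0,0,0,0,1],
    [-0.16,0,0,0,0,0,1],
    [-0.1,0,0,0,0,0,1],
    [0,0,0,0,0,0,1],
  ],
)

```text
time_s: 5.0
ee_pos: [487.7, 350.0, 343.1]
tcp_rot: [0.705, 0.071, 0.702, -0.069]
wrist_force: [-0.1, -0.0, -0.5]
finger_gap: 15.4
```

```bash
python3 -c "
from h import *
# shaft axis above hole +4.5 mm own x
a=np.radians(-8.3); x=541.2+4.5*np.cos(a); y=-97.3+4.5*np.sin(a); print(x,y)
go(x,y,185,-8.3)
path(x,y,185,12,-2.9,1)"
```

```text
545.6528660508104 -97.94960290450437
t 5.0 ee [487.7169 350.0371 343.099 ] F [-0.1472 -0.049  -0.5353] gap 15.352528340815423 
 q6 [ 0.4912  0.2103  1.6568 -0.      1.27   -0.8807]
 world d mm [  57.936  -447.9868   -3.099 ] rot frac [-0.0688  0.0045 -0.0035] 
 shift frac (cur axes) [ 0.02   -3.5643  1.2108] (after turn) [ 0.0258 -3.6244  1.0167]
 T axes y,z [0.1444 0.9895 0.    ] [ 0.9895 -0.1444  0.    ]
[0.002, -0.297, 0.101, -0.0054, 0, 0, 1]
[0.002, -0.297, 0.1, -0.0054, 0, 0, 1]
[0.002, -0.298, 0.098, -0.0054, 0, 0, 1]
[0.002, -0.298, 0.097, -0.0054, 0, 0, 1]
[0.002, -0.299, 0.096, -0.0054, 0, 0, 1]
[0.002, -0.299, 0.095, -0.0054, 0, 0, 1]
[0.002, -0.299, 0.093, -0.0054, 0, 0, 1]
[0.002, -0.3, 0.092, -0.0054, 0, 0, 1]
[0.002, -0.3, 0.091, -0.0054, 0, 0, 1]
[0.002, -0.301, 0.09, -0.0054, 0, 0, 1]
[0.002, -0.301, 0.088, -0.0054, 0, 0, 1]
[0.002, -0.301, 0.087, -0.0054, 0, 0, 1]
```

move_arm(
  series=[
    [0.002,-0.297,0.101,-0.0058,0,0,1],
    [0.002,-0.297,0.1,-0.0058,0,0,1],
    [0.002,-0.298,0.098,-0.0058,0,0,1],
    [0.002,-0.298,0.097,-0.0058,0,0,1],
    [0.002,-0.299,0.096,-0.0058,0,0,1],
    [0.002,-0.299,0.095,-0.0058,0,0,1],
    [0.002,-0.299,0.093,-0.0058,0,0,1],
    [0.002,-0.3,0.092,-0.0058,0,0,1],
    [0.002,-0.3,0.091,-0.0058,0,0,1],
    [0.002,-0.301,0.09,-0.0058,0,0,1],
    [0.002,-0.301,0.088,-0.0058,0,0,1],
    [0.002,-0.301,0.087,-0.0058,0,0,1],
    [0,0,0,0,0,0,1],
    [0,0,0,0,0,0,1],
    [0,0,0,0,0,0,1],
  ],
)

```text
time_s: 6.5
ee_pos: [545.5, -97.3, 336.5]
tcp_rot: [0.705, 0.051, 0.706, -0.051]
wrist_force: [0.3, -0.2, -2.1]
finger_gap: 15.5
```

```bash
python3 -c "
from h import *
go(545.65,-97.95,185,-8.3)
"
```

```text
t 6.5 ee [545.524  -97.3294 336.55  ] F [ 0.2714 -0.2276 -2.1005] gap 15.480691475908525 
 q6 [-0.319   0.1117  1.7812  0.0004  1.2505 -1.746 ]
 world d mm [ 0.126  -0.6206  3.45  ] rot frac [ 0.0012 -0.0021 -0.0009] 
 shift frac (cur axes) [-0.0288 -0.0049  0.0017] (after turn) [-0.0288 -0.005   0.0018]
 T axes y,z [0.1444 0.9895 0.    ] [ 0.9895 -0.1444  0.    ]
```

move_arm(
  series=[
    [0.12,-0.005,0.001,0,0,0,1],
    [0.12,0,0,0,0,0,1],
    [0.12,0,0,0,0,0,1],
    [0.09,0,0,0,0,0,1],
    [0,0,0,0,0,0,1],
    [0,0,0,0,0,0,1],
  ],
)

```text
time_s: 7.1
ee_pos: [545.9, -98.6, 282.9]
tcp_rot: [0.705, 0.051, 0.706, -0.051]
wrist_force: [-0.1, -0.3, -1.2]
finger_gap: 15.3
```

```bash
python3 -c "
from h import *
go(545.65,-97.95,123,-8.3)
import cv2
t=viewer.read_camera('top');s=viewer.read_camera('scene')
a=cv2.resize(t[165:240,250:325],(400,400),interpolation=cv2.INTER_CUBIC); b=cv2.resize(s[140:215,185:260],(400,400),interpolation=cv2.INTER_CUBIC)
cv2.imwrite('pics/g2.png',np.clip(np.hstack([a,b])[...,::-1]*1.7,0,255).astype('uint8'))"
```

```text
t 7.1 ee [545.8859 -98.5779 282.8866] F [-0.1071 -0.2604 -1.2253] gap 15.325459188447905 
 q6 [-0.3208  0.1748  1.8199  0.      1.1478 -1.7475]
 world d mm [-0.2359  0.6279 -4.8866] rot frac [ 0.0009 -0.0011 -0.0002] 
 shift frac (cur axes) [ 0.0407  0.0049 -0.0027] (after turn) [ 0.0407  0.0049 -0.0027]
 T axes y,z [0.1444 0.9895 0.    ] [ 0.9895 -0.1444  0.    ]
```

View pics/g2.png

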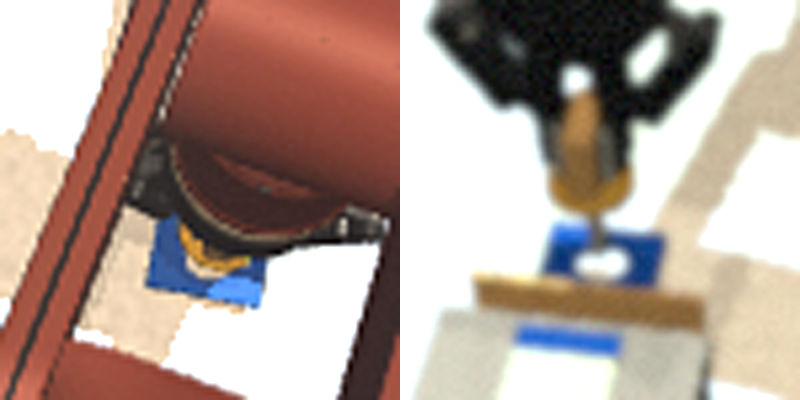

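```bash
python3 -c "
from h import *
def pr(cam,X):
    i=viewer.camera_info(cam); p=np.array(i['intrinsics'])@(np.array(i['R'])@np.array(X)+i['t']); return p[:2]/p[2]
k=75/400
f=lambda p:((p-[185,140]+.5)/k-.5+[400,0])
o=np.array([545.9,-98.6]); e=np.array([.9895,-.1444])
for n,X in(('shaft+4 foot',[*(o+4*e),48]),('shaft mid',[*o,60]),('toe tip',[*(o-13*e),50]),('hole est',[541.2,-97.3,36]),('collar ctr under',[*o,97])): print(n,f(pr('scene',X)))
print(w('scene',603-400,264,36,185,140,400/75))"
```

```text
shaft+4 foot [594.08256008 260.48844848]
shaft mid [594.07286609 238.70201249]
toe tip [600.53665975 232.253532  ]
hole est [600.32094583 262.64623053]
collar ctr under [588.93115344 188.29733625]
[542.09296615 -95.90349658]
```

The right half shows the shaft's foot just above the hole at about (598,248), the hole centred at (603,264). Sideways it fits. Along x or z the foot looks some 10 crop pixels higher than predicted, so I check with an overlay.

```bash
cat >>h.py <<'E'
def pr(cam,X):
    i=viewer.camera_info(cam); p=np.array(i['intrinsics'])@(np.array(i['R'])@np.array(X)+i['t']); return p[:2]/p[2]
E
python3 -c "
from h import *
import cv2
s=viewer.read_camera('scene'); x0,y0,w_,h_,k=203,158,42,40,14
im=cv2.resize(s[y0:y0+h_,x0:x0+w_],(w_*k,h_*k),interpolation=cv2.INTER_CUBIC)[...,::-1]; im=np.clip(im*1.8,0,255).astype('uint8').copy(); raw=im.copy()
def dr(P,c): cv2.polylines(im,[np.array([(pr('scene',X)-[x0,y0]+.5)*k-.5 for X in P]).astype(int)],False,c,1)
o=np.array([545.9,-98.6]); e=np.array([.9895,-.1444]); n=np.array([.1444,.9895])
ring=lambda c,r,z:[[*(c+r*np.cos(a)*e+r*np.sin(a)*n),z] for a in np.linspace(0,6.3,40)]
dr(ring(np.array([541.2,-97.3]),13,36),(0,0,255)); dr(ring(o,22,97),(0,255,0))
for sg in(-4,4): dr([[*(o+4*e+sg*n),z] for z in(97,47)],(255,0,255))
dr([[*(o+4*e+sg*n),47] for sg in(-4,4)],(255,0,255))
cv2.imwrite('pics/g3.png',im[:,:])"
```

```text
(no output)
```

View pics/g3.png

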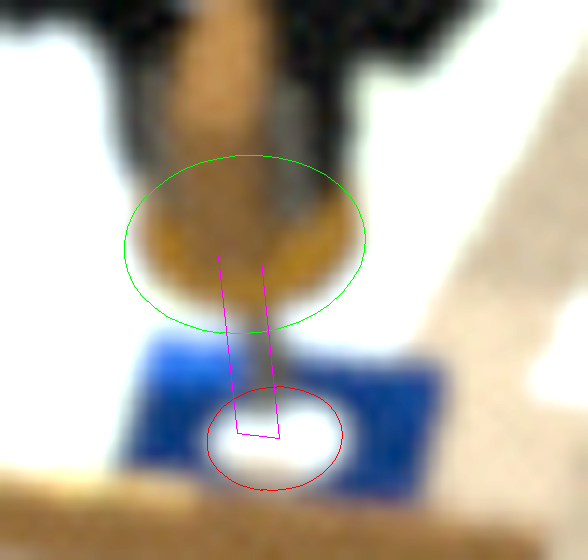

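The overlay shows the collar's lower edge at row 310 against 334 predicted, and the foot at about row 407 against 435. So the hook sits some mm higher or further to −x than modelled. The top view decides which.

```bash
python3 -c "
from h import *
import cv2
s=viewer.read_camera('top'); x0,y0,w_,h_,k=268,190,40,36,16
im=cv2.resize(s[y0:y0+h_,x0:x0+w_],(w_*k,h_*k),interpolation=cv2.INTER_CUBIC)[...,::-1]; im=np.clip(im*1.8,0,255).astype('uint8').copy()
def dr(P,c): cv2.polylines(im,[np.array([(pr('top',X)-[x0,y0]+.5)*k-.5 for X in P]).astype(int)],False,c,1)
o=np.array([545.9,-98.6]); e=np.array([.9895,-.1444]); n=np.array([.1444,.9895])
ring=lambda c,r,z:[[*(c+r*np.cos(a)*e+r*np.sin(a)*n),z] for a in np.linspace(0,6.3,40)]
dr(ring(np.array([541.2,-97.3]),13,36),(0,0,255)); dr(ring(o,22,97),(0,255,0)); dr(ring(o,22,102),(0,255,255))
c=np.array([541.2,-97.3]); dr([[*(c+a*e+b*n),36] for a,b in((30,-30),(-22,-30),(-22,30),(30,30))],(0,0,255))
cv2.imwrite('pics/g4.png',im)"
```

```text
(no output)
```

View pics/g4.png

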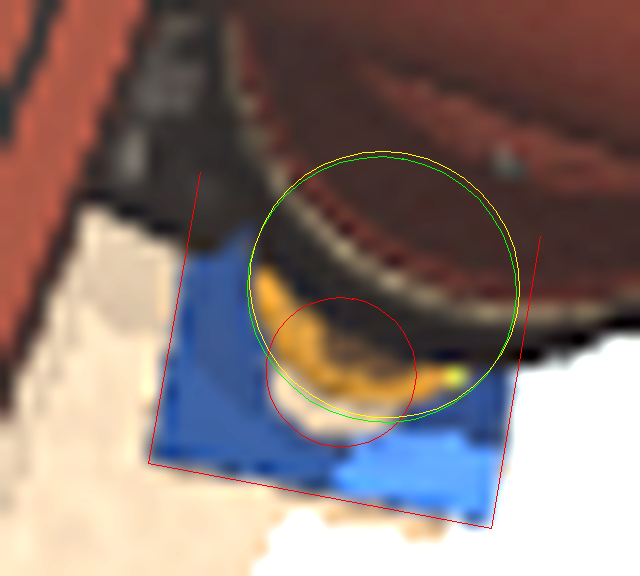

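The top view shows the collar edge about 1 mm to +x with the tongue and hole where expected. Together the two views put the hook about 5 mm higher in the grip than modelled, and its foot is well placed over the hole. I choose a depth that suits either case and go down in small steps, watching the force.

move_arm(
  series=[
    [0.03,0,0,0,0,0,1],
    [0.03,0,0,0,0,0,1],
    [0.03,0,0,0,0,0,1],
    [0.03,0,0,0,0,0,1],
    [0.02,0,0,0,0,0,1],
  ],
)

```text
time_s: 7.8
ee_pos: [545.7, -98.6, 265.9]
tcp_rot: [0.705, 0.051, 0.706, -0.051]
wrist_force: [-0.2, -0.5, -1.1]
finger_gap: 15.3
```

move_arm(
  series=[
    [0.025,0,0,0,0,0,1],
    [0.025,0,0,0,0,0,1],
    [0.02,0,0,0,0,0,1],
  ],
)

```text
time_s: 8.1
ee_pos: [545.9, -98.7, 257.9]
tcp_rot: [0.705, 0.051, 0.705, -0.051]
wrist_force: [-0.3, -0.7, -2.1]
finger_gap: 15.5
```

move_arm(
  series=[
    [0.03,0,0,0,0,0,1],
    [0.03,0,0,0,0,0,1],
    [0.03,0,0,0,0,0,1],
    [0,0,0,0,0,0,1],
  ],
)

```text
time_s: 8.5
ee_pos: [545.6, -98.6, 246.6]
tcp_rot: [0.705, 0.051, 0.706, -0.051]
wrist_force: [0.6, -0.1, -2.8]
finger_gap: 15.0
```

No upward force, so the toe went through the hole. Now I draw out along tool −z.

move_arm(
  series=[
    [0,0,-0.015,0,0,0,1],
    [0,0,-0.015,0,0,0,1],
    [0,0,-0.015,0,0,0,1],
    [0,0,-0.015,0,0,0,1],
    [0,0,-0.01,0,0,0,1],
    [0,0,-0.01,0,0,0,1],
  ],
)

```text
time_s: 9.1
ee_pos: [536.3, -97.3, 247.5]
tcp_rot: [0.705, 0.051, 0.705, -0.051]
wrist_force: [0.1, 0.4, -1.3]
finger_gap: 15.1
```

move_arm(
  series=[
    [0,0,-0.01,0,0,0,1],
    [0,0,-0.01,0,0,0,1],
    [0,0,-0.01,0,0,0,1],
    [0,0,-0.01,0,0,0,1],
    [0,0,-0.01,0,0,0,1],
    [0,0,-0.01,0,0,0,1],
  ],
)

```text
time_s: 9.7
ee_pos: [529.5, -96.3, 247.6]
tcp_rot: [0.706, 0.051, 0.705, -0.051]
wrist_force: [2.3, -0.2, -2.8]
finger_gap: 15.3
```

move_arm(
  series=[
    [0,0,-0.01,0,0,0,1],
    [0,0,-0.01,0,0,0,1],
    [0,0,-0.01,0,0,0,1],
    [0,0,-0.01,0,0,0,1],
  ],
)

```text
time_s: 10.1
ee_pos: [524.5, -95.6, 247.5]
tcp_rot: [0.705, 0.051, 0.705, -0.051]
wrist_force: [3.2, -0.2, -2.6]
finger_gap: 15.1
```

Force is about 2.5–3 N, so the tray is moving; contact was near x≈532. I continue to about 38 mm of travel, then step more finely.

move_arm(
  series=[
    [0,0,-0.0125,0,0,0,1],
    [0,0,-0.0125,0,0,0,1],
    [0,0,-0.0125,0,0,0,1],
    [0,0,-0.0125,0,0,0,1],
    [0,0,-0.0125,0,0,0,1],
    [0,0,-0.0125,0,0,0,1],
    [0,0,-0.0125,0,0,0,1],
    [0,0,-0.0125,0,0,0,1],
    [0,0,-0.0125,0,0,0,1],
    [0,0,-0.0125,0,0,0,1],
    [0,0,-0.0125,0,0,0,1],
    [0,0,-0.0125,0,0,0,1],
    [0,0,-0.0125,0,0,0,1],
    [0,0,-0.0125,0,0,0,1],
    [0,0,-0.0125,0,0,0,1],
    [0,0,-0.0125,0,0,0,1],
    [0,0,-0.0125,0,0,0,1],
    [0,0,-0.0125,0,0,0,1],
    [0,0,-0.01,0,0,0,1],
    [0,0,-0.008,0,0,0,1],
  ],
)

```text
time_s: 12.1
ee_pos: [495.6, -91.4, 247.4]
tcp_rot: [0.705, 0.051, 0.705, -0.051]
wrist_force: [3.2, -0.7, -2.9]
finger_gap: 15.1
```

move_arm(
  series=[
    [0,0,-0.008,0,0,0,1],
    [0,0,-0.008,0,0,0,1],
    [0,0,-0.008,0,0,0,1],
    [0,0,-0.008,0,0,0,1],
  ],
)

```text
time_s: 12.5
ee_pos: [491.8, -90.8, 247.4]
tcp_rot: [0.705, 0.051, 0.705, -0.051]
wrist_force: [2.6, -0.9, -1.9]
finger_gap: 15.2
```

move_arm(
  series=[
    [0,0,-0.008,0,0,0,1],
    [0,0,-0.008,0,0,0,1],
    [0,0,-0.008,0,0,0,1],
    [0,0,-0.008,0,0,0,1],
  ],
)

```text
time_s: 12.9
ee_pos: [488.0, -90.2, 247.4]
tcp_rot: [0.705, 0.051, 0.705, -0.051]
wrist_force: [2.5, -0.2, -2.0]
finger_gap: 15.3
```

move_arm(
  series=[
    [0,0,-0.008,0,0,0,1],
    [0,0,-0.008,0,0,0,1],
    [0,0,-0.008,0,0,0,1],
    [0,0,-0.008,0,0,0,1],
  ],
)

```text
time_s: 13.3
ee_pos: [484.2, -89.7, 247.4]
tcp_rot: [0.705, 0.051, 0.705, -0.051]
wrist_force: [3.1, 0.5, -2.9]
finger_gap: 15.2
```

move_arm(
  series=[
    [0,0,-0.008,0,0,0,1],
    [0,0,-0.008,0,0,0,1],
    [0,0,-0.008,0,0,0,1],
    [0,0,-0.008,0,0,0,1],
  ],
)

```text
time_s: 13.7
ee_pos: [480.4, -89.1, 247.4]
tcp_rot: [0.705, 0.051, 0.705, -0.051]
wrist_force: [2.2, -0.8, -2.7]
finger_gap: 15.5
```

move_arm(
  series=[
    [0,0,-0.008,0,0,0,1],
    [0,0,-0.008,0,0,0,1],
    [0,0,-0.008,0,0,0,1],
    [0,0,-0.008,0,0,0,1],
  ],
)

```text
time_s: 14.1
ee_pos: [476.6, -88.6, 247.4]
tcp_rot: [0.705, 0.051, 0.705, -0.051]
wrist_force: [2.4, -0.6, -2.2]
finger_gap: 15.4
```

move_arm(
  series=[
    [0,0,-0.008,0,0,0,1],
    [0,0,-0.008,0,0,0,1],
    [0,0,-0.008,0,0,0,1],
    [0,0,-0.008,0,0,0,1],
  ],
)

```text
time_s: 14.5
ee_pos: [472.8, -88.0, 247.4]
tcp_rot: [0.705, 0.051, 0.705, -0.051]
wrist_force: [2.1, 0.5, -1.7]
finger_gap: 15.4
```

move_arm(
  series=[
    [0,0,-0.008,0,0,0,1],
    [0,0,-0.008,0,0,0,1],
    [0,0,-0.008,0,0,0,1],
    [0,0,-0.008,0,0,0,1],
  ],
)

```text
time_s: 14.9
ee_pos: [469.0, -87.5, 247.4]
tcp_rot: [0.705, 0.051, 0.705, -0.051]
wrist_force: [3.2, 0.2, -2.4]
finger_gap: 15.2
```

move_arm(
  series=[
    [0,0,-0.008,0,0,0,1],
    [0,0,-0.008,0,0,0,1],
    [0,0,-0.008,0,0,0,1],
    [0,0,-0.008,0,0,0,1],
  ],
)

```text
time_s: 15.3
ee_pos: [465.2, -86.9, 247.4]
tcp_rot: [0.705, 0.051, 0.705, -0.051]
wrist_force: [2.3, -0.1, -2.7]
finger_gap: 15.6
```

move_arm(
  series=[
    [0,0,-0.008,0,0,0,1],
    [0,0,-0.008,0,0,0,1],
    [0,0,-0.008,0,0,0,1],
    [0,0,-0.008,0,0,0,1],
  ],
)

```text
time_s: 15.7
ee_pos: [461.4, -86.4, 247.4]
tcp_rot: [0.705, 0.051, 0.705, -0.051]
wrist_force: [2.4, 0.4, -3.7]
finger_gap: 15.7
```

move_arm(
  series=[
    [0,0,-0.008,0,0,0,1],
    [0,0,-0.008,0,0,0,1],
    [0,0,-0.008,0,0,0,1],
    [0,0,-0.008,0,0,0,1],
  ],
)

```text
time_s: 16.1
ee_pos: [457.6, -85.8, 247.4]
tcp_rot: [0.705, 0.051, 0.705, -0.051]
wrist_force: [2.3, -0.3, -2.0]
finger_gap: 15.4
```

move_arm(
  series=[
    [0,0,-0.008,0,0,0,1],
    [0,0,-0.008,0,0,0,1],
    [0,0,-0.008,0,0,0,1],
    [0,0,-0.008,0,0,0,1],
  ],
)

```text
time_s: 16.5
ee_pos: [453.8, -85.3, 247.4]
tcp_rot: [0.705, 0.051, 0.705, -0.051]
wrist_force: [2.3, 1.2, -2.7]
finger_gap: 15.0
```

move_arm(
  series=[
    [0,0,-0.008,0,0,0,1],
    [0,0,-0.008,0,0,0,1],
    [0,0,-0.008,0,0,0,1],
    [0,0,-0.008,0,0,0,1],
  ],
)

```text
time_s: 16.9
ee_pos: [450.8, -84.9, 247.8]
tcp_rot: [0.706, 0.051, 0.704, -0.051]
wrist_force: [7.2, -0.4, -5.5]
finger_gap: 14.9
```

Force rose to 7.2 N: the catch. Finer and slower from here.

move_arm(
  series=[
    [0,0,-0.005,0,0,0,1],
    [0,0,-0.005,0,0,0,1],
  ],
)

```text
time_s: 17.1
ee_pos: [449.7, -84.7, 247.9]
tcp_rot: [0.706, 0.051, 0.704, -0.051]
wrist_force: [7.0, 0.3, -5.3]
finger_gap: 15.1
```

move_arm(
  series=[
    [0,0,-0.005,0,0,0,1],
    [0,0,-0.005,0,0,0,1],
  ],
)

```text
time_s: 17.3
ee_pos: [448.5, -84.6, 247.9]
tcp_rot: [0.706, 0.051, 0.704, -0.051]
wrist_force: [6.5, -2.0, -5.9]
finger_gap: 15.2
```

move_arm(
  series=[
    [0,0,-0.005,0,0,0,1],
    [0,0,-0.005,0,0,0,1],
  ],
)

```text
time_s: 17.5
ee_pos: [447.3, -84.4, 247.9]
tcp_rot: [0.706, 0.051, 0.704, -0.051]
wrist_force: [7.3, -0.3, -4.8]
finger_gap: 15.1
```

move_arm(
  series=[
    [0,0,-0.004,0,0,0,1],
    [0,0,-0.004,0,0,0,1],
  ],
)

```text
time_s: 17.7
ee_pos: [446.3, -84.3, 247.9]
tcp_rot: [0.706, 0.051, 0.704, -0.051]
wrist_force: [6.8, -0.5, -5.1]
finger_gap: 15.3
```

move_arm(
  series=[
    [0,0,-0.004,0,0,0,1],
    [0,0,-0.003,0,0,0,1],
  ],
)

```text
time_s: 17.9
ee_pos: [445.5, -84.1, 247.8]
tcp_rot: [0.706, 0.051, 0.704, -0.051]
wrist_force: [6.5, -0.4, -4.9]
finger_gap: 15.3
```

move_arm(
  series=[
    [0,0,-0.0035,0,0,0,1],
    [0,0,-0.0035,0,0,0,1],
  ],
)

```text
time_s: 18.1
ee_pos: [444.7, -84.0, 247.9]
tcp_rot: [0.707, 0.051, 0.704, -0.051]
wrist_force: [7.0, -0.4, -5.6]
finger_gap: 15.8
```

move_arm(
  series=[
    [0,0,-0.0035,0,0,0,1],
    [0,0,-0.0035,0,0,0,1],
  ],
)

```text
time_s: 18.3
ee_pos: [444.3, -84.0, 248.1]
tcp_rot: [0.707, 0.051, 0.703, -0.051]
wrist_force: [8.6, -0.1, -6.7]
finger_gap: 15.4
```

move_arm(
  series=[
    [0,0,-0.003,0,0,0,1],
  ],
)

```text
time_s: 18.4
ee_pos: [444.1, -84.0, 248.2]
tcp_rot: [0.707, 0.051, 0.703, -0.051]
wrist_force: [8.7, -0.6, -7.3]
finger_gap: 15.6
```

move_arm(
  series=[
    [0,0,-0.003,0,0,0,1],
    [0,0,0,0,0,0,1],
    [0,0,0,0,0,0,1],
    [0,0,0,0,0,0,1],
  ],
)

```text
time_s: 18.8
ee_pos: [443.8, -84.1, 248.6]
tcp_rot: [0.707, 0.051, 0.703, -0.051]
wrist_force: [8.1, -0.1, -2.3]
finger_gap: 15.3
```

Held at rest the pull stays at 8 N, so this is the dead stop. One small nudge confirms it.

move_arm(
  series=[
    [0,0,-0.004,0,0,0,1],
    [0,0,0,0,0,0,1],
    [0,0,0,0,0,0,1],
  ],
)

```text
time_s: 19.1
ee_pos: [443.5, -84.0, 248.7]
tcp_rot: [0.708, 0.051, 0.703, -0.051]
wrist_force: [8.7, -0.2, -3.6]
finger_gap: 15.4
```

move_arm(
  series=[
    [0,0,-0.004,0,0,0,1],
    [0,0,-0.004,0,0,0,1],
    [0,0,0,0,0,0,1],
    [0,0,0,0,0,0,1],
    [0,0,0,0,0,0,1],
  ],
)

```text
time_s: 19.6
ee_pos: [442.5, -83.9, 248.7]
tcp_rot: [0.707, 0.051, 0.703, -0.051]
wrist_force: [8.5, -1.1, -2.8]
finger_gap: 15.5
```

```bash
python3 -c "
from h import *
import cv2
go(443,-84,93,-8.3)
t=viewer.read_camera('top');s=viewer.read_camera('scene')
np.save('top2.npy',t);np.save('scene2.npy',s)
a=cv2.resize(t[150:260,250:350],(500,550),interpolation=cv2.INTER_CUBIC); b=cv2.resize(s[90:200,190:250],(300,550),interpolation=cv2.INTER_CUBIC)
cv2.imwrite('pics/g5.png',np.clip(np.hstack([a,b])[...,::-1]*1.7,0,255).astype('uint8'))"
```

```text
t 19.6 ee [442.5178 -83.8938 248.6956] F [ 8.5071 -1.0718 -2.7721] gap 15.481410490853275 
 q6 [-0.363  -0.0237  2.1051  0.0007  1.0539 -1.7896]
 world d mm [ 0.4822 -0.1062 -0.6956] rot frac [0.0005 0.0079 0.001 ] 
 shift frac (cur axes) [ 0.0058 -0.0003  0.0041] (after turn) [ 0.0058 -0.0003  0.0041]
 T axes y,z [0.1444 0.9895 0.    ] [ 0.9895 -0.1444  0.    ]
```

View pics/g5.png

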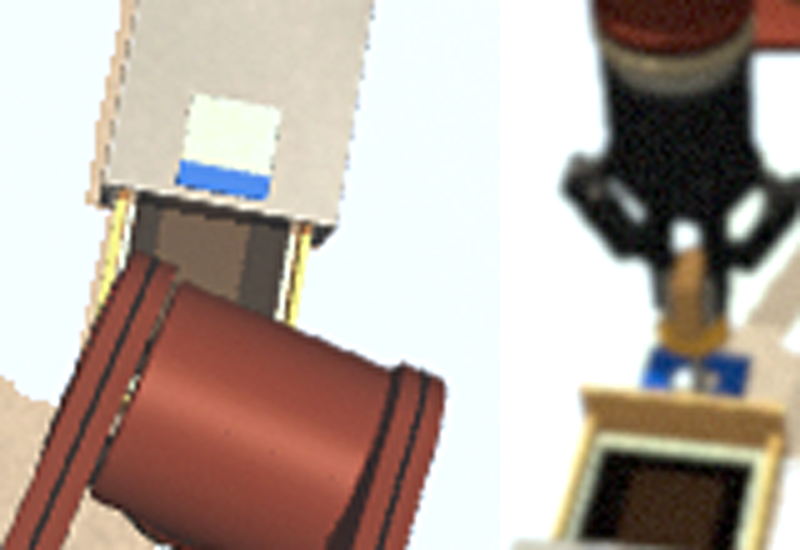

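The tray is well out, held by the hook. In the last nudges the force stayed near 8.5 N at rest, so this is the dead stop; the small extra TCP travel is the handle turning slightly in the pads. Now I back off 13 mm to unhook.

move_arm(
  series=[
    [0,0,0.012,0,0,0,1],
    [0,0,0.015,0,0,0,1],
    [0,0,0.015,0,0,0,1],
    [0,0,0.015,0,0,0,1],
    [0,0,0.015,0,0,0,1],
    [0,0,0.015,0,0,0,1],
    [0,0,0.012,0,0,0,1],
    [0,0,0,0,0,0,1],
    [0,0,0,0,0,0,1],
  ],
)

```text
time_s: 20.6
ee_pos: [452.7, -85.1, 247.3]
tcp_rot: [0.705, 0.051, 0.705, -0.051]
wrist_force: [0.3, 1.4, -0.7]
finger_gap: 15.1
```

move_arm(
  series=[
    [0,0,0.012,0,0,0,1],
    [0,0,0.012,0,0,0,1],
    [-0.02,0,0,0,0,0,1],
    [-0.03,0,0,0,0,0,1],
  ],
)

```text
time_s: 21.0
ee_pos: [455.5, -85.5, 253.4]
tcp_rot: [0.705, 0.051, 0.705, -0.051]
wrist_force: [0.5, 0.3, -1.1]
finger_gap: 15.1
```

move_arm(
  series=[
    [-0.03,0,0,0,0,0,1],
    [-0.03,0,0,0,0,0,1],
  ],
)

```text
time_s: 21.2
ee_pos: [455.6, -85.6, 261.1]
tcp_rot: [0.705, 0.051, 0.705, -0.051]
wrist_force: [-0.7, -0.2, -2.6]
finger_gap: 15.3
```

move_arm(
  series=[
    [-0.04,0,0,0,0,0,1],
    [-0.05,0,0,0,0,0,1],
  ],
)

```text
time_s: 21.4
ee_pos: [455.5, -85.5, 271.8]
tcp_rot: [0.705, 0.051, 0.705, -0.051]
wrist_force: [-0.0, -0.1, -1.5]
finger_gap: 15.2
```

Free of the hole. I raise the hook clear and plan the way back to above the stand.

move_arm(
  series=[
    [-0.1,0,0,0,0,0,1],
    [-0.2,0,0,0,0,0,1],
    [-0.2,0,0,0,0,0,1],
    [-0.1,0,0,0,0,0,1],
    [0,0,0,0,0,0,1],
    [0,0,0,0,0,0,1],
  ],
)

```text
time_s: 22.0
ee_pos: [455.4, -85.5, 343.1]
tcp_rot: [0.705, 0.051, 0.705, -0.051]
wrist_force: [-0.8, 0.2, -2.2]
finger_gap: 15.6
```

```bash
python3 -c "
from h import *
go(487.3,349.9,188,-11.2)
path(487.3,349.9,188,12,2.9,1)"
```

```text
t 22.0 ee [455.3609 -85.4795 343.0538] F [-0.8343  0.2026 -2.1605] gap 15.575411467047633 
 q6 [-0.356  -0.1202  1.9994  0.      1.2625 -1.7826]
 world d mm [ 31.9391 435.3795  -0.0538] rot frac [ 0.0652 -0.0001 -0.0001] 
 shift frac (cur axes) [ 0.0006  3.6287 -0.2582] (after turn) [ 0.0004  3.6108 -0.4436]
 T axes y,z [0.1942 0.981  0.    ] [ 0.981  -0.1942  0.    ]
[0.0, 0.302, -0.022, 0.0054, 0, 0, 1]
[0.0, 0.302, -0.023, 0.0054, 0, 0, 1]
[0.0, 0.302, -0.024, 0.0054, 0, 0, 1]
[0.0, 0.302, -0.025, 0.0054, 0, 0, 1]
[0.0, 0.302, -0.027, 0.0054, 0, 0, 1]
[0.0, 0.302, -0.028, 0.0054, 0, 0, 1]
[0.0, 0.302, -0.029, 0.0054, 0, 0, 1]
[0.0, 0.302, -0.03, 0.0054, 0, 0, 1]
[0.0, 0.301, -0.032, 0.0054, 0, 0, 1]
[0.0, 0.301, -0.033, 0.0054, 0, 0, 1]
[0.0, 0.301, -0.034, 0.0054, 0, 0, 1]
[0.0, 0.301, -0.036, 0.0054, 0, 0, 1]
```

move_arm(
  series=[
    [0,0.302,-0.022,0.0054,0,0,1],
    [0,0.302,-0.023,0.0054,0,0,1],
    [0,0.302,-0.024,0.0054,0,0,1],
    [0,0.302,-0.025,0.0054,0,0,1],
    [0,0.302,-0.027,0.0054,0,0,1],
    [0,0.302,-0.028,0.0054,0,0,1],
    [0,0.302,-0.029,0.0054,0,0,1],
    [0,0.302,-0.03,0.0054,0,0,1],
    [0,0.301,-0.032,0.0054,0,0,1],
    [0,0.301,-0.033,0.0054,0,0,1],
    [0,0.301,-0.034,0.0054,0,0,1],
    [0,0.301,-0.036,0.0054,0,0,1],
    [0,0,0,0,0,0,1],
    [0,0,0,0,0,0,1],
    [0,0,0,0,0,0,1],
  ],
)

```text
time_s: 23.5
ee_pos: [487.1, 348.9, 341.9]
tcp_rot: [0.703, 0.068, 0.704, -0.07]
wrist_force: [0.4, 0.2, -2.0]
finger_gap: 15.4
```

```bash
python3 -c "
from h import *
import cv2
go(487.3,349.9,188,-11.2)
t=viewer.read_camera('top');s=viewer.read_camera('scene')
np.save('top3.npy',t);np.save('scene3.npy',s)
x0,y0,k=355,105,10
s2=cv2.resize(s[y0:y0+60,x0:x0+60],(600,600),interpolation=cv2.INTER_CUBIC); s2=np.clip(s2[...,::-1]*1.7,0,255).astype('uint8').copy()
o=np.array(sense()['ee_pos']); a=np.radians(-11.2); e=np.array([np.cos(a),np.sin(a)]); n=np.array([-e[1],e[0]])
def dr(P,c): cv2.polylines(s2,[np.array([(pr('scene',X)-[x0,y0]+.5)*k-.5 for X in P]).astype(int)],False,c,1)
z=o[2]-158.6
dr([[*(o[:2]+22*np.cos(b)*e+22*np.sin(b)*n),z-27] for b in np.linspace(0,6.3,40)],(0,255,0))
for sg in(-4,4): dr([[*(o[:2]+4*e+sg*n),zz] for zz in(z-27,z-77)],(255,0,255))
c=o[:2]-4.5*e
dr([[*(c+p*e+q*n),64] for p,q in((35,30),(35,-30),(-35,-30),(-35,30),(35,30))],(0,0,255))
dr([[*(c+p*e+q*n),64] for p,q in((14,8),(14,-8),(-14,-8),(-14,8),(14,8))],(0,0,255))
cv2.imwrite('pics/g6.png',s2)"
```

```text
t 23.5 ee [487.0944 348.8761 341.9195] F [ 0.4212  0.1521 -1.9956] gap 15.370787848749826 
 q6 [ 0.4901  0.2113  1.6579 -0.0004  1.275  -0.8852]
 world d mm [0.2056 1.0239 1.0805] rot frac [ 0.0001 -0.0024  0.0025] 
 shift frac (cur axes) [-0.009   0.0087  0.    ] (after turn) [-0.009   0.0087  0.    ]
 T axes y,z [0.1942 0.981  0.    ] [ 0.981  -0.1942  0.    ]
```

View pics/g6.png

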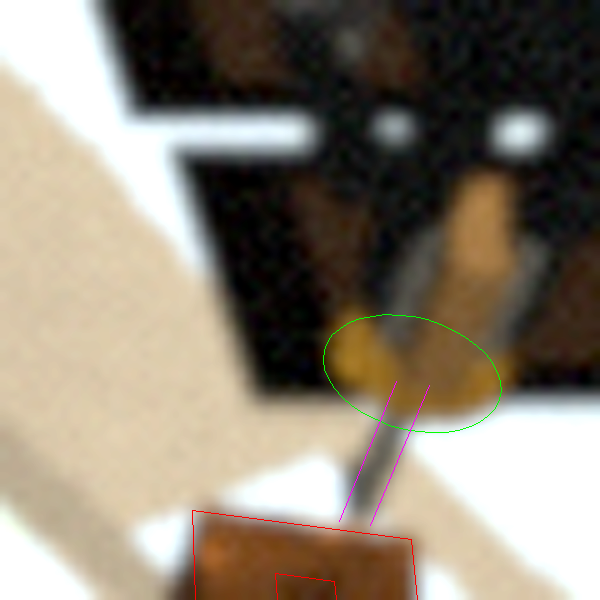

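The picture shows the hook hanging straight above the stand, shaft in line with the prediction to within about 1 mm. I lower it, watching the force.

move_arm(
  series=[
    [0.1,0.0087,0,0,0,0,1],
    [0.1,0,0,0,0,0,1],
    [0.08,0,0,0,0,0,1],
    [0.02,0,0,0,0,0,1],
    [0,0,0,0,0,0,1],
  ],
)

```text
time_s: 24.1
ee_pos: [487.3, 350.5, 306.2]
tcp_rot: [0.703, 0.069, 0.704, -0.069]
wrist_force: [-0.3, -0.4, -0.8]
finger_gap: 15.2
```

move_arm(
  series=[
    [0.025,0,0,0,0,0,1],
    [0.025,0,0,0,0,0,1],
    [0.02,0,0,0,0,0,1],
  ],
)

```text
time_s: 24.4
ee_pos: [487.7, 350.8, 299.1]
tcp_rot: [0.704, 0.069, 0.704, -0.069]
wrist_force: [-0.6, 0.4, -1.9]
finger_gap: 15.3
```

move_arm(
  series=[
    [0.03,-0.007,0,0,0,0,1],
    [0.03,0,0,0,0,0,1],
    [0.02,0,0,0,0,0,1],
  ],
)

```text
time_s: 24.7
ee_pos: [487.4, 349.8, 288.9]
tcp_rot: [0.704, 0.069, 0.704, -0.069]
wrist_force: [-0.2, -0.0, -1.8]
finger_gap: 15.2
```

move_arm(
  series=[
    [0.03,0,0,0,0,0,1],
    [0.03,0,0,0,0,0,1],
    [0.03,0,0,0,0,0,1],
    [0.03,0,0,0,0,0,1],
  ],
)

```text
time_s: 25.1
ee_pos: [487.4, 349.9, 274.6]
tcp_rot: [0.704, 0.069, 0.704, -0.069]
wrist_force: [0.0, 0.7, -0.6]
finger_gap: 15.2
```

move_arm(
  series=[
    [0.04,0,0,0,0,0,1],
    [0.04,0,0,0,0,0,1],
    [0.03,0,0,0,0,0,1],
    [0.02,0,0,0,0,0,1],
    [0,0,0,0,0,0,1],
  ],
)

```text
time_s: 25.6
ee_pos: [487.3, 349.8, 258.8]
tcp_rot: [0.703, 0.069, 0.704, -0.069]
wrist_force: [-0.3, -0.3, -1.8]
finger_gap: 15.7
```

move_arm(
  series=[
    [0.02,0,0,0,0,0,1],
    [0.02,0,0,0,0,0,1],
    [0.015,0,0,0,0,0,1],
    [0,0,0,0,0,0,1],
  ],
)

```text
time_s: 26.0
ee_pos: [487.3, 349.8, 252.4]
tcp_rot: [0.704, 0.069, 0.704, -0.069]
wrist_force: [0.0, 0.0, -2.1]
finger_gap: 15.3
```

move_arm(
  series=[
    [0.008,0,0,0,0,0,1],
    [0.008,0,0,0,0,0,1],
    [0,0,0,0,0,0,1],
  ],
)

```text
time_s: 26.3
ee_pos: [487.4, 349.9, 250.8]
tcp_rot: [0.704, 0.069, 0.704, -0.069]
wrist_force: [0.1, 0.0, -1.2]
finger_gap: 15.3
```

move_arm(
  series=[
    [0.007,0,0,0,0,0,1],
    [0.007,0,0,0,0,0,1],
    [0,0,0,0,0,0,1],
  ],
)

```text
time_s: 26.6
ee_pos: [487.6, 349.9, 249.9]
tcp_rot: [0.704, 0.069, 0.704, -0.069]
wrist_force: [-1.5, -1.9, 3.9]
finger_gap: 15.4
```

The collar touches at TCP z 249.9, the same height as at the grasp. Release and rise.

move_arm(
  series=[
    [0,0,0,0,0,0,0.8],
    [0,0,0,0,0,0,0.6],
    [0,0,0,0,0,0,0.3],
    [0,0,0,0,0,0,0],
    [0,0,0,0,0,0,0],
    [0,0,0,0,0,0,0],
    [0,0,0,0,0,0,0],
    [0,0,0,0,0,0,0],
    [-0.06,0,0,0,0,0,0],
    [-0.12,0,0,0,0,0,0],
    [-0.2,0,0,0,0,0,0],
    [-0.3,0,0,0,0,0,0],
    [-0.3,0,0,0,0,0,0],
    [-0.2,0.2,-0.2,0,0,0,0],
    [0,0.3,-0.3,0,0,0,0],
    [0,0.3,-0.3,0,0,0,0],
    [0,0.3,-0.3,0,0,0,0],
    [0,0.1,-0.1,0,0,0,0],
    [0,0,0,0,0,0,0],
  ],
)

```text
time_s: 28.5
ee_pos: [373.8, 518.7, 392.0]
tcp_rot: [0.704, 0.068, 0.704, -0.067]
wrist_force: [0.2, 0.6, 0.7]
finger_gap: 85.0
```

```bash
python3 -c "
from h import *
import cv2
t=viewer.read_camera('top');s=viewer.read_camera('scene')
a=cv2.resize(t[120:260,90:370],(800,400),interpolation=cv2.INTER_CUBIC)
f=lambda im,x,y,w,h,k:cv2.resize(im[y:y+h,x:x+w],(w*k,h*k),interpolation=cv2.INTER_CUBIC)
b=np.hstack([f(t,100,200,50,25*2,4),f(s,360,140,50,50,4),f(s,175,140,100,50,4)])
cv2.imwrite('pics/end.png',np.clip(np.vstack([a,b])[...,::-1]*1.6,0,255).astype('uint8'))"
```

```text
(no output)
```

View pics/end.png

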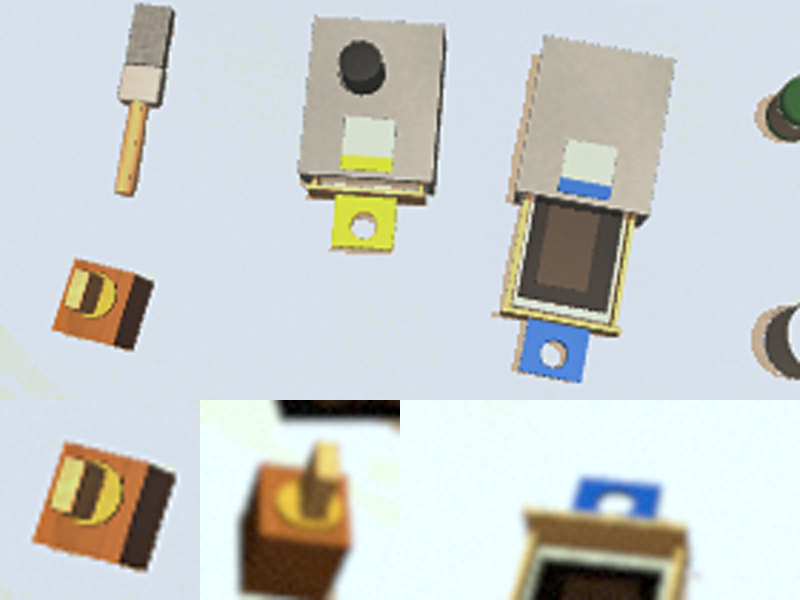

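The picture shows the hook upright, its collar flat on the stand as at the start, and the blue tray out with its hole at (553,352). The yellow tray, loupe and brush are unmoved. A last number, then I hand in.

```bash
python3 -c "
from h import *
from rig import workorder
p=w('top',553,352,36,90,120,800/280); print(p,np.linalg.norm(p-np.array([542.2,-97.4])))
print(workorder.finish_job())"
```

```text
[457.71062432 -84.17125809] 85.51873605068307
the job is handed in; nothing more can be done
None
```

I took the hook from its stand, caught the blue tray's hole, drew the tray out to its dead stop, unhooked, and put the hook back. The job is handed in, at about 28.6 s on the robot's clock.

**Pull**
- The tray slid at about 2.5 N. It met the catch after roughly 80 mm, which then gave at about 7 N.
- At the dead stop the pull stayed at 8 to 9 N even at rest. The highest sideways force I read was 8.7 N. Readings come only at the end of each move call, so a brief higher peak between them is possible, though I saw no sign of one.

**Final checks**
- **Tray:** in the top camera the hole moved about 85.5 mm. That fits the roughly 87 mm of hook travel after contact, within the camera's accuracy.
- **Hook:** the collar touched the stand at TCP height 249.9 mm, against 249.6 mm when I gripped it. The last picture shows the hook upright with its collar flat.
- **Other things:** in the last picture the yellow tray, loupe and brush look where they were. The pot and bottle are only partly in view and I did not measure them.

**Disagreements**
- Before the pull, the pictures suggested the hook sat about 5 mm higher in the grip than modelled. The contact height on return did not bear that out.
- During the last nudges at the dead stop the tool crept about 1.5 mm with hardly any rise in force. I took this as the handle turning slightly in the pads.
- The catch itself could not be seen. That it is set rests on the force readings alone.

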